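# Put the scraper away behind the shelf lip

## Task

Pull the wooden-handled scraper up out of the tool stand and lay it down flat on the bare counter, letting go of it; then pick it up again and lift it over the front lip of the low wooden rail shelf, and leave it lying flat on the shelf board behind the lip, in the free length beside the jar. Do not let it fall from a height, and leave the jar, the espresso cup, the tamper and the milk jug standing where they are.

Things in the scene. Friction and masses are not known exactly. Their poses are not given: they have to be found in the camera images.
- scraper: Loose scraper, 222 mm long, 90 g. Wooden handle 22 x 22 x 117 mm (the weight is in it, it lies flat on any side); steel blade 22 mm wide, 2 mm thick, 105 mm long, its last 6 mm bent 11 mm to one side. Origin half-way along, on its underside; y runs from blade to handle end. It starts in the tool stand, blade down, handle end about 230 mm up, leaning by 5 degrees at most.
- scraper_mid (a point): Point on the scraper's centre line, half-way along its 222 mm length and half-way up its 22 mm thickness (11 mm above what it lies on); the handle begins 6 mm to the blade side (-y) of this point. Axes as the scraper's: y towards the handle end (111 mm away), the blade tip 111 mm the other way.
- scraper_handle (a point): Point on the scraper's centre line, 52 mm from scraper_mid towards the handle end (+y), half-way along the 22 x 22 mm handle (handle end 59 mm farther) and near its point of balance. Axes as the scraper's.
- tool_stand: Fixed stand, to the robot's left or right: an upright rectangular steel tube, outside 35 mm (x) x 25 mm (y), bore 25 x 15 mm with its floor at 8 mm and open top at 94 mm, on a flat foot 90 x 90 x 8 mm. Origin: centre of the foot's underside, on the counter; z up.
- rail_shelf: The fixed low wooden rail shelf, outside 116 x 380 mm. Origin: on the counter under its centre; x to its back, y along its length to the left, z up. Board top at z = 30 mm. Inside it is 96 mm (x from -48 to 48 mm) by 360 mm (y from -180 to 180 mm). The front lip (10 mm thick, on the -x side) and the two ends rise to z = 70 mm, the back to z = 80 mm.
- shelf_floor (a point): Centre of the shelf board's upper face, 30 mm above the counter. Axes as the rail shelf's.
- bean_jar_mid (a point): Centre of the loose bean jar (clear jar of beans with a lid, 81 mm across, 163 mm tall, 0.8 kg), half-way up. It stands on the shelf board behind the lip near the shelf's right-hand (-y) end; the board to the left of it is free, about 250 to 270 mm long.
- espresso_cup_mid (a point): Centre of the loose brown espresso cup with a handle, 64 x 87 mm, 50 mm tall, half-way up, standing on the counter on the other side from the tool stand. Bystander.
- tamper_mid (a point): Centre of the loose coffee tamper, 58 mm across, 98 mm tall, standing on the counter past the right-hand end of the shelf. Bystander.
- milk_jug_mid (a point): Centre of the loose steel milk jug, about 103 x 69 x 92 mm, standing on the counter past the left-hand end of the shelf. Bystander.

How it is judged:
By the outcome, as a careful person would: the job done as asked, in the order asked, and still so for the second after the job is handed in, with the robot touching nothing.
It also fails if it takes over 51 s, if anything falls off the work surface, if the arm or the gripper's body presses on something with over 40 N, if the wrist force passes 120 N, or if a joint passes its speed limit or range.

## Robot

A 7-joint arm with a two-finger parallel gripper is mounted at the origin on a cart in front of the work surface, level with it; the furniture and walls round the work are solid. World frame = base frame: x ahead of the robot, y to its left, z up, the work surface at z = 0. Lengths are in m, angles in rad, forces in N, time in s.
With the tool pointing down it reaches from about 0.35 to 0.9 m from the base axis. Payload 8.1 kg.
Tool frame: the origin (TCP) lies midway between the tips of the shut fingers; the grasp point (between the pads) lies 19 mm behind it; z points along the fingers, y is the direction in which the jaws open and shut (so a half turn about z gives the same grasp; the last joint's range is limited). The gripper opens to 92 mm and grips with 3 to 60 N. Pads are 19 mm wide; open, the fingers measure 130 mm over their backs; the gripper's body (75 mm by 190 mm) begins 47 mm behind the grasp point.
Start: joints at [1.047, 0.434, 0.025, 1.573, -0.012, 1.134, -0.075], TCP at [0.255, -0.571, 0.227] pointing down, gripper open.
Joint ranges: [-2.62, 2.62], [-0.44, 2.09], [-1.27, 1.32], [0.08, 2.57], [-1.32, 4.46], [0.12, 2], [-2.74, 2.74]. Speed limits (rad/s): [2.22, 2.22, 3.01, 3.01, 3.14, 3.14, 3.14].

## Interface

Orientations are given as a rotation vector (axis times angle).
In Python, from cell import arm gives the robot as it stands. The module is installed in compiled form; this text tells all that it offers.
- The arm moves only by the tool jog_arm, never from a script. Its argument "increments" is a list of rows, each an object with "slide": the shift along the tool's x, y, z in mm, a list of three; "roll": the turn about the tool's z in rad; "gripper": the opening, from 0 (shut) to 1 (fully open). In form: [{"slide": [x, y, z], "roll": roll, "gripper": gripper}, ...]. A call has exactly 10 rows; each row is the pose to reach, as a shift and turn from the pose commanded when the call began, along the tool's axes at that moment; what a row does not reach only later rows make up. A row lasts 1/12 s, in which the tool goes at most 41.7 mm and 7.16 degrees, less where a joint would pass 70% of its speed; a pose out of reach is approached as far as the arm can. A call with a gripper value outside its range is refused whole. The fingers move at their own pace and stop on an object; "newtons" is the grip in N (left out, the last holds). Time passes only in rows, so rows that repeat a pose let the fingers close, or fill a call up. It gives the time, the measured TCP pose, the force and the opening at its end, in the units of the state.
- arm.observe(): the state, without advancing time (a new reading comes with each control period).
- arm.get_image(name): name is "side" or "top"; returns a dict with "frame" (420x560x3 uint8, blue, green, red), "depth" (420x560 float32, m along the optical axis (not along the pixel's ray), 0 where there is no reading), "intrinsics" (3x3 intrinsics, pixels), "dist_coeffs" ([k1, k2, p1, p2, k3] as OpenCV has them; the pictures are not rectified), "R" (3x3) and "t" (3): a world point X has camera coordinates R X + t. Camera axes: x right, y down, z forward; pixel columns grow to the right and rows downward; lengths in m; the calibration is good to about 2 mm. A picture is of the moment at which its call begins.
- arm.sign_off(): hands the job in, once; it reports no verdict.
The state is a dict: "clock": time; "joints": joint angles; "dq": joint speeds; "joint_efforts": joint torques, N m; "position": TCP position; "ee_rot": TCP orientation; "force": force on the tool from outside, world axes, zero at the start; "ft_torque": the same for the moment, N m; "width": opening from 0.0 (shut) to 1.0 (fully open).
Only numpy, scipy, OpenCV 4.12 (cv2) and the standard library are available. Lean on these libraries where they do the work, as an engineer would, in place of code of your own. Each camera call takes 0.05 s, during which the arm holds its last target.

## Working session

There is one attempt and no reset: what is moved stays moved. The work goes in short steps, Python scripts to look and compute and a tool call to move; the robot and the scene stay as the last step left them, time stands still between calls to the robot, and variables do not carry over. Pictures are saved under pics/ and viewed, and the job is handed in when it is done.

Besides the shell and the picture viewer there is one more tool, called after "Emit:" by a JSON object that holds its "name" and its "arguments", one argument or row to a line. jog_arm: Moves the arm, as the interface text tells. Its arguments: {"type":"object","properties":{"increments":{"type":"array"},"newtons":{"type":"number"}},"required":["increments"]}

```bash
mkdir -p pics; cat > h.py <<'E'
from cell import arm
import numpy as np, cv2
from scipy.spatial.transform import Rotation as Ro
def pts(im):
    d=im["depth"];h,w=d.shape
    v,u=np.mgrid[0:h,0:w]
    p=cv2.undistortPoints(np.stack([u,v],-1).reshape(-1,1,2).astype(np.float64),im["intrinsics"],im["dist_coeffs"]).reshape(h,w,2)
    c=np.dstack([p[...,0]*d,p[...,1]*d,d])
    X=(c-im["t"].reshape(3))@im["R"]
    X[d==0]=np.nan
    return X
def proj(im,X):
    return cv2.projectPoints(np.atleast_2d(X).astype(float),cv2.Rodrigues(im["R"])[0],im["t"].reshape(3,1),im["intrinsics"],im["dist_coeffs"])[0].reshape(-1,2)
E
python3 - <<'E'
from h import *
s=arm.observe();print(s)
print(Ro.from_rotvec(s["ee_rot"]).as_matrix().round(3))
for n in("side","top"):
    im=arm.get_image(n);cv2.imwrite(f"pics/{n}0.png",im["frame"]);np.savez(f"{n}0.npz",**im)
    print(n,(-im["R"].T@im["t"]).round(3),im["R"][2].round(2))
E
```

```text
{'clock': 0.0, 'joints': array([ 1.04738953,  0.4351981 ,  0.02497626,  1.57410786, -0.01160831,
        1.13401956, -0.07508631]), 'dq': array([ 1.67681240e-03, -4.10222305e-04, -1.05035114e-05,  1.40467429e-03,
       -1.22721298e-03, -1.26194658e-03,  5.34948927e-04]), 'joint_efforts': array([ 6.02489454e-04, -6.67843151e+01,  9.85906497e-01, -3.14461613e+01,
       -6.03019260e-02,  4.30838345e-02,  1.17290519e-04]), 'position': array([ 0.25504327, -0.57001851,  0.22595632]), 'ee_rot': array([-3.07084599e+00, -6.55722073e-01,  7.29313327e-04]), 'force': array([ 0.52590089, -0.72603367, -0.09461057]), 'ft_torque': array([-0.01631839, -0.05357764,  0.03964179]), 'width': 0.9990987858595273}
[[ 0.913  0.408 -0.001]
 [ 0.408 -0.913  0.001]
 [-0.    -0.002 -1.   ]]
side [0.031 0.96  1.005] [ 0.39 -0.66 -0.64]
top [ 0.175 -0.014  1.661] [ 0.24  0.02 -0.97]
```

```bash
ls .
```

```text
h.py
pics
side0.npz
top0.npz
```

View pics/side0.png

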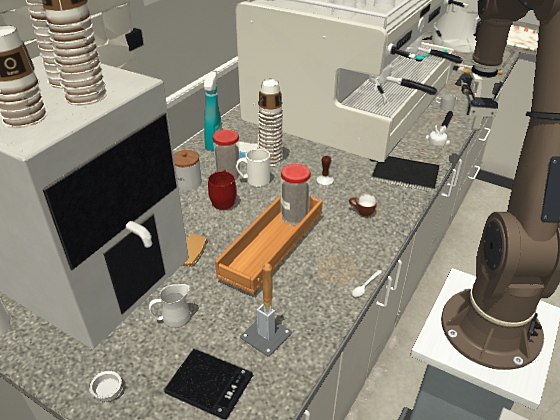

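View pics/top0.png

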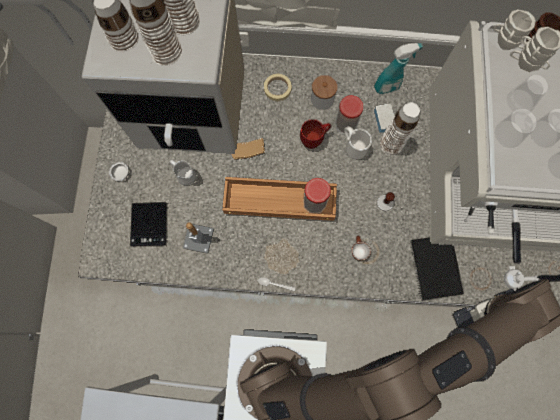

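The side view shows the scraper handle at about (267,285) in the stand at (265,325), with the shelf from (220,270) to (320,205), the jar at (295,195) and the jug at (172,305). In the top view the stand is at (198,238), the shelf spans (225–337, 180–218), and a spoon lies at (275,284).

```bash
python3 - <<'E'
from h import *
for n,b in(("side",(200,140,400,380)),("top",(150,130,420,300))):
    im=dict(np.load(n+"0.npz"));X=pts(im)
    u0,v0,u1,v1=b
    cv2.imwrite(f"pics/{n}0z.png",cv2.resize(im["frame"][v0:v1,u0:u1],None,fx=2.9,fy=2.9 if n=="top" else 2.5,interpolation=cv2.INTER_CUBIC)[:600,:800])
    R=X.reshape(-1,3)
    def rg(name,m,q=(1,50,99)):
        print(n,name,m.sum(),np.nanpercentile(R[m],q,axis=0).round(4).tolist() if m.sum() else None)
    if n=="side":
        sub=X[255:305,255:280]
        f=sub.reshape(-1,3);f=f[(f[:,2]>.1)&(f[:,2]<.26)]
        print("handle z slices")
        for z in np.arange(.1,.25,.02):
            g=f[(abs(f[:,2]-z)<.01)]
            if len(g):print(round(z,2),len(g),np.median(g,0).round(4),g.min(0).round(4),g.max(0).round(4))
    else:
        for p in [(226,180),(224,212),(337,186),(335,218),(195,232),(192,225),(318,187),(361,252),(386,200),(185,172),(198,238),(265,284),(290,288),(270,240),(280,200)]:
            print(p,X[p[1],p[0]].round(3))
    # foot of stand
    
E
```

```text
handle z slices
0.12 37 [0.4565 0.2986 0.1211] [0.453  0.2876 0.1105] [0.4689 0.3034 0.1298]
0.14 57 [0.4581 0.2994 0.1397] [0.4504 0.2901 0.1305] [0.4681 0.3033 0.1499]
0.16 61 [0.4568 0.2989 0.1616] [0.4502 0.284  0.1508] [0.4685 0.3027 0.1699]
0.18 62 [0.4565 0.2986 0.1804] [0.4507 0.2844 0.1701] [0.4684 0.3026 0.19  ]
0.2 61 [0.4566 0.2978 0.1993] [0.4514 0.2887 0.1904] [0.4682 0.3014 0.2092]
0.22 79 [0.4579 0.2956 0.2216] [0.4509 0.2808 0.21  ] [0.4716 0.3021 0.2297]
0.24 19 [0.4619 0.2917 0.2313] [0.4543 0.2847 0.2305] [0.4669 0.3001 0.2326]
(226, 180) [0.658 0.214 0.07 ]
(224, 212) [0.553 0.213 0.044]
(337, 186) [ 0.685 -0.17   0.001]
(335, 218) [ 0.569 -0.168 -0.   ]
(195, 232) [0.457 0.284 0.149]
(192, 225) [0.464 0.281 0.221]
(318, 187) [ 0.617 -0.092  0.197]
(361, 252) [ 0.455 -0.263  0.002]
(386, 200) [ 0.624 -0.329  0.08 ]
(185, 172) [0.699 0.374 0.002]
(198, 238) [0.454 0.289 0.063]
(265, 284) [ 0.324  0.057 -0.001]
(290, 288) [ 0.316 -0.028  0.002]
(270, 240) [0.475 0.052 0.001]
(280, 200) [0.612 0.027 0.029]
```

View pics/side0z.png

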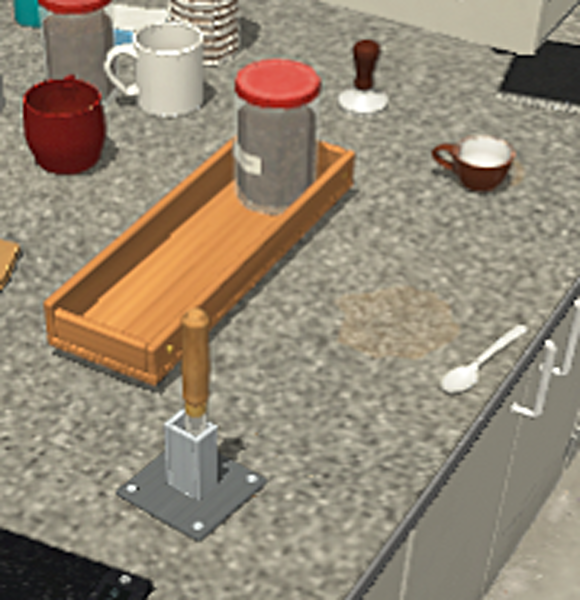

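View pics/top0z.png

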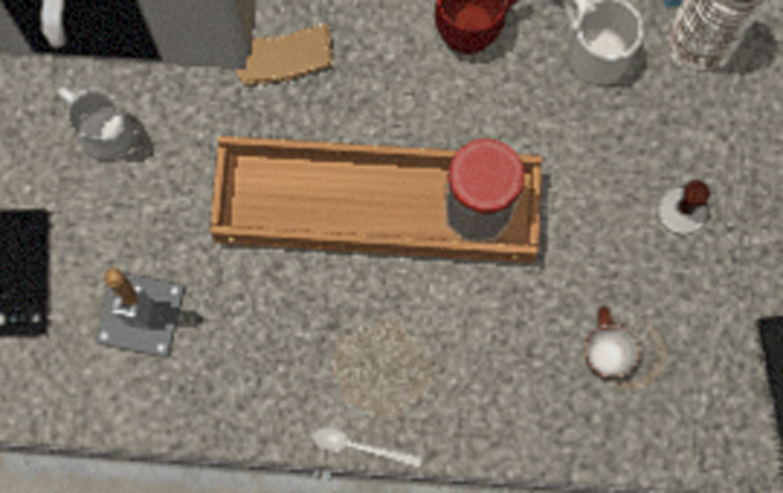

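```bash
python3 - <<'E'
from h import *
T=dict(np.load("top0.npz"));S=dict(np.load("side0.npz"))
Xt=pts(T).reshape(-1,3);Xs=pts(S).reshape(-1,3)
A=np.vstack([Xt,Xs]);A=A[np.isfinite(A).all(1)]
def rect(m,name):
    P=(A[m][:,:2]*1000).astype(np.float32);r=cv2.minAreaRect(P);print(name,len(P),r,A[m].mean(0).round(4))
b=lambda x0,x1,y0,y1,z0,z1:(A[:,0]>x0)&(A[:,0]<x1)&(A[:,1]>y0)&(A[:,1]<y1)&(A[:,2]>z0)&(A[:,2]<z1)
rect(b(.4,.52,.2,.37,.005,.011),"foot")
rect(b(.4,.52,.2,.37,.04,.095),"tube")
rect(b(.4,.52,.2,.37,.2265,.24),"handletop")
for z in(.12,.15,.18,.21):rect(b(.4,.52,.2,.37,z-.012,z+.012),f"handle{z}")
rect(b(.5,.75,-.2,.23,.06,.076),"shelf lip+")
rect(b(.5,.75,-.2,.23,.06,.072),"shelf lip")
rect(b(.5,.75,-.2,.0,.09,.21),"jar")
rect(b(.5,.75,-.2,.0,.18,.21),"jarlid")
rect(b(.5,.7,-.4,-.25,.02,.2),"tamper")
rect(b(.4,.55,-.4,-.2,.01,.2),"cup")
rect(b(.55,.75,.25,.45,.02,.2),"jug")
rect(b(.28,.40,-.1,.1,.004,.05),"spoon")
E
```

```text
foot 1112 ((459.9990539550781, 284.38629150390625), (169.3292694091797, 117.77611541748047), 89.06857299804688) [0.4562 0.3022 0.0081]
tube 411 ((462.6280822753906, 300.45269775390625), (27.065692901611328, 38.29285430908203), 79.53620910644531) [0.4592 0.3037 0.0716]
handletop 54 ((461.5859680175781, 291.04132080078125), (15.284048080444336, 16.18947410583496), 41.28951644897461) [0.4612 0.292  0.2298]
handle0.12 60 ((459.5635986328125, 294.0916748046875), (18.25834083557129, 14.293259620666504), 69.83657836914062) [0.4583 0.2968 0.1202]
handle0.15 75 ((458.8473815917969, 293.6748046875), (20.91527557373047, 17.12523651123047), 78.35279846191406) [0.4578 0.2964 0.1502]
handle0.18 90 ((458.8279113769531, 292.4034729003906), (21.434755325317383, 17.678565979003906), 83.05577850341797) [0.4577 0.2956 0.1801]
handle0.21 97 ((462.28887939453125, 291.4788818359375), (21.169536590576172, 20.70966911315918), 22.405475616455078) [0.4592 0.2945 0.2107]
shelf lip+ 1822 ((610.6578369140625, 28.928146362304688), (121.51018524169922, 385.1387634277344), 0.06726396828889847) [0.5953 0.0511 0.0686]
[... 260 characters left out ...]
0783  0.1653]
jarlid 1017 ((607.6249389648438, -89.95832061767578), (84.82856750488281, 83.90169525146484), 69.10334014892578) [ 0.6064 -0.0878  0.1928]
tamper 311 ((581.5091552734375, -290.70452880859375), (39.129268646240234, 173.82366943359375), 50.705039978027344) [ 0.6307 -0.3334  0.066 ]
cup 689 ((477.841064453125, -286.1326904296875), (144.79513549804688, 142.3319549560547), 7.527119159698486) [ 0.4584 -0.2547  0.0325]
jug 1418 ((629.0020141601562, 387.24652099609375), (97.90396881103516, 179.62979125976562), 77.86431884765625) [0.673  0.3755 0.0554]
spoon 803 ((349.9134521484375, 0.075531005859375), (100.43568420410156, 199.76681518554688), 0.29823705554008484) [0.3484 0.0053 0.0063]
```

```bash
cat >> h.py <<'E'
def to(x,y,z,yaw_y=None,cur=None):
    """slide mm / roll from current measured pose to world TCP; yaw_y: angle (deg) wanted for tool y axis (mod 180)"""
    s=arm.observe();M=Ro.from_rotvec(s["ee_rot"]).as_matrix()
    p=s["position"] if cur is None else np.array(cur)
    sl=M.T@(np.array([x,y,z])-p)*1000
    a=np.degrees(np.arctan2(M[1,1],M[0,1]))
    r=None
    if yaw_y is not None:
        d=(yaw_y-a+90)%180-90
        r=-np.radians(d)
    print("slide",sl.round(1),"roll",r,"yang",a.round(2))
E
python3 - <<'E'
from h import *
for n in("top","side"):
    im=dict(np.load(n+"0.npz"));X=pts(im);f=im["frame"].astype(int)
    m=(X[...,0]>.38)&(X[...,0]<.54)&(X[...,1]>.21)&(X[...,1]<.37)&(X[...,2]>.0045)&(X[...,2]<.013)
    hsv=cv2.cvtColor(im["frame"],cv2.COLOR_BGR2GRAY)
    m=m.astype(np.uint8);m=cv2.morphologyEx(m,cv2.MORPH_OPEN,np.ones((3,3)))
    k,l,st,c=cv2.connectedComponentsWithStats(m)
    i=1+st[1:,4].argmax();P=X[l==i][:,:2]
    print(n,len(P),cv2.minAreaRect((P*1000).astype(np.float32)))
    m=(abs(X[...,0]-.46)<.03)&(abs(X[...,1]-.293)<.03)&(X[...,2]>.125)&(X[...,2]<.22)
    P=X[m];import numpy as np
    for a in range(-30,31,5):
        c,s=np.cos(np.radians(a)),np.sin(np.radians(a))
        u=P[:,0]*c+P[:,1]*s;v=-P[:,0]*s+P[:,1]*c
        print(a,len(P),(np.percentile(u,[3,97])*1000).round(1),(np.percentile(v,[3,97])*1000).round(1))
E
```

```text
top 36 ((442.7776794433594, 307.300048828125), (37.59479904174805, 12.485211372375488), 79.30430603027344)
-30 57 [244.  262.7] [473.7 488.4]
-25 57 [285.1 303.4] [449.6 465.1]
-20 57 [324.  341.8] [422.2 438.3]
-15 57 [360.5 377.6] [391.4 407.9]
-10 57 [394.1 410.6] [357.5 374.4]
-5 57 [424.6 441.2] [320.8 338.1]
0 57 [451.7 468.3] [281.7 299.2]
5 57 [475.3 491.6] [240.5 258. ]
10 57 [495.4 510.9] [197.1 214.8]
15 57 [511.7 526.8] [152.1 170.1]
20 57 [523.8 539.4] [105.9 124.6]
25 57 [531.8 547.4] [58.9 78.1]
30 57 [535.7 551. ] [11.5 30.8]
side 774 ((462.75103759765625, 299.2270812988281), (93.648681640625, 92.31543731689453), 83.51128387451172)
-30 287 [243.2 255.7] [475.1 493.6]
-25 287 [284.3 297.7] [451.7 469.7]
-20 287 [323.2 337.4] [425.  442.4]
-15 287 [359.6 374.6] [394.9 411.8]
-10 287 [393.2 408.9] [361.9 378.1]
-5 287 [423.8 440.1] [326.1 341.5]
0 287 [451.1 467.9] [287.9 302.5]
5 287 [475.  492.2] [247.3 261.2]
10 287 [495.1 512.7] [204.9 217.9]
15 287 [511.3 529.2] [160.9 173.2]
20 287 [523.7 541.9] [115.6 127. ]
25 287 [531.4 550.3] [69.6 80.1]
30 287 [535.2 554.8] [22.6 32.8]
```

```bash
python3 - <<'E'
from h import *
im=dict(np.load("top0.npz"))
cv2.imwrite("pics/a.png",cv2.resize(im["frame"][210:260,170:230],None,fx=12,fy=12,interpolation=cv2.INTER_CUBIC))
im=dict(np.load("side0.npz"))
cv2.imwrite("pics/b.png",cv2.resize(im["frame"][255:360,235:300],None,fx=5.6,fy=5.6,interpolation=cv2.INTER_CUBIC))
to(.42,-.1,.33,-11)
E
```

```text
slide [ 342.5 -361.9 -103.5] roll -0.9580501454862452 yang -65.89
```

View pics/a.png

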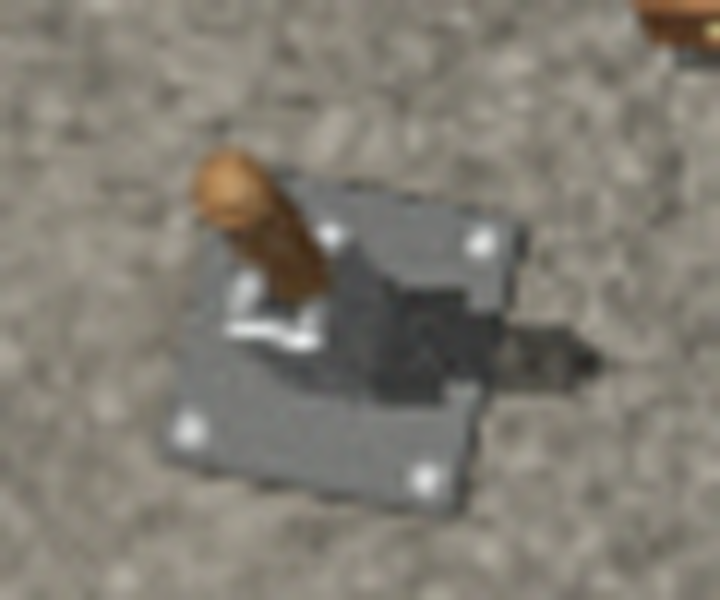

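View pics/b.png

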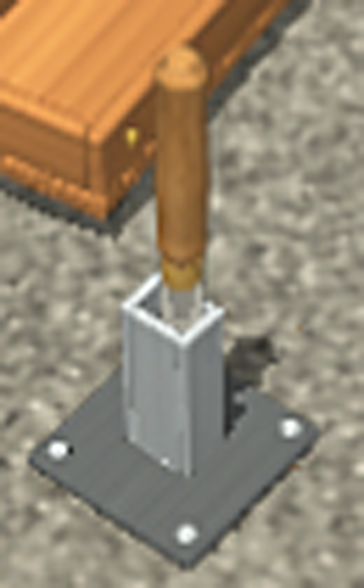

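The foot edges and tube put the stand's yaw at about -8°, with the wide side along x. I'll grip across the blade width.

Emit:
{"name": "jog_arm", "arguments": {
  "increments": [
    {"slide": [20,-20,-15],"roll": -0.1,"gripper": 1},
    {"slide": [45,-47,-30],"roll": -0.2,"gripper": 1},
    {"slide": [70,-74,-45],"roll": -0.3,"gripper": 1},
    {"slide": [97,-102,-60],"roll": -0.4,"gripper": 1},
    {"slide": [124,-130,-75],"roll": -0.5,"gripper": 1},
    {"slide": [150,-158,-85],"roll": -0.6,"gripper": 1},
    {"slide": [176,-186,-95],"roll": -0.7,"gripper": 1},
    {"slide": [203,-214,-103],"roll": -0.8,"gripper": 1},
    {"slide": [230,-242,-103],"roll": -0.9,"gripper": 1},
    {"slide": [257,-270,-103],"roll": -1.0,"gripper": 1}
  ]
}}

```text
clock: 0.93
position: [0.3798, -0.2173, 0.3302]
ee_rot: [2.376, 2.054, -0.0]
force: [0.0, 0.3, -0.1]
width: 1.0
```

```bash
python3 -c "
from h import *
s=arm.observe();print(s['clock'],s['position'],s['joints'].round(2));to(.46,.2925,.33,-8);to(.44,.1,.33,-8)"
```

```text
0.9333 [ 0.37984086 -0.21728876  0.33018853] [ 0.72  0.07 -0.35  1.81  0.03  1.27  0.23]
slide [ 5.16e+02  5.50e+00 -2.00e-01] roll -0.0057273015413324205 yang -8.33
slide [322.7  13.6  -0. ] roll -0.0057273015413324205 yang -8.33
```

Emit:
{"name": "jog_arm", "arguments": {
  "increments": [
    {"slide": [30,0,0],"roll": 0,"gripper": 1},
    {"slide": [70,1,0],"roll": 0,"gripper": 1},
    {"slide": [110,2,0],"roll": 0,"gripper": 1},
    {"slide": [150,2,0],"roll": 0,"gripper": 1},
    {"slide": [190,2,0],"roll": 0,"gripper": 1},
    {"slide": [230,3,0],"roll": 0,"gripper": 1},
    {"slide": [270,3,0],"roll": 0,"gripper": 1},
    {"slide": [310,4,0],"roll": 0,"gripper": 1},
    {"slide": [350,5,0],"roll": 0,"gripper": 1},
    {"slide": [390,5,0],"roll": 0,"gripper": 1}
  ]
}}

```text
clock: 1.77
position: [0.4428, 0.1674, 0.3297]
ee_rot: [2.382, 2.047, -0.0]
force: [1.0, -0.2, -0.8]
width: 1.0
```

```bash
python3 -c "
from h import *
s=arm.observe();print(s['clock'],s['position'],s['joints'].round(2));to(.46,.2925,.33,-8)"
```

```text
1.7667 [0.44276743 0.16744274 0.3296562 ] [ 0.16  0.19 -0.74  1.71  0.13  1.29 -0.76]
slide [126.2  -1.8  -0.4] roll -0.011240244659380014 yang -8.64
```

Emit:
{"name": "jog_arm", "arguments": {
  "increments": [
    {"slide": [40,0,0],"roll": 0,"gripper": 1},
    {"slide": [80,0,0],"roll": 0,"gripper": 1},
    {"slide": [110,0,0],"roll": 0,"gripper": 1},
    {"slide": [126,-1,0],"roll": 0,"gripper": 1},
    {"slide": [126,-1,20],"roll": 0,"gripper": 1},
    {"slide": [126,-1,50],"roll": 0,"gripper": 1},
    {"slide": [126,-1,80],"roll": 0,"gripper": 1},
    {"slide": [126,-1,110],"roll": 0,"gripper": 1},
    {"slide": [126,-1,132],"roll": 0,"gripper": 1},
    {"slide": [126,-1,146],"roll": 0,"gripper": 1}
  ]
}}

```text
clock: 2.6
position: [0.4596, 0.2893, 0.1807]
ee_rot: [-2.381, -2.048, 0.006]
force: [0.3, -0.1, -0.4]
width: 1.003
```

```bash
python3 - <<'E'
from h import *
s=arm.observe();print(s['clock'],s['position'],s['force']);to(.46,.2925,.184,-8)
for n,b in(("side",(220,200,320,340)),("top",(150,180,260,270))):
    im=arm.get_image(n);X=pts(im)
    u0,v0,u1,v1=b
    cv2.imwrite(f"pics/{n}1.png",cv2.resize(im["frame"][v0:v1,u0:u1],None,fx=4.2,fy=4.2,interpolation=cv2.INTER_CUBIC))
E
```

```text
2.6 [0.45956033 0.28925635 0.18069763] [ 0.28269711 -0.13156496 -0.37677159]
slide [ 3.3 -0.1 -3.3] roll -0.010388142265956081 yang -8.6
```

View pics/side1.png

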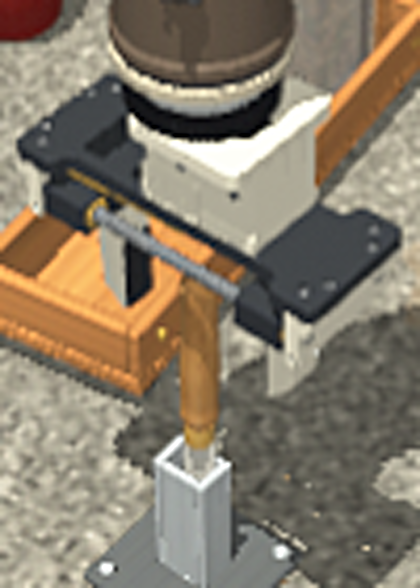

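View pics/top1.png

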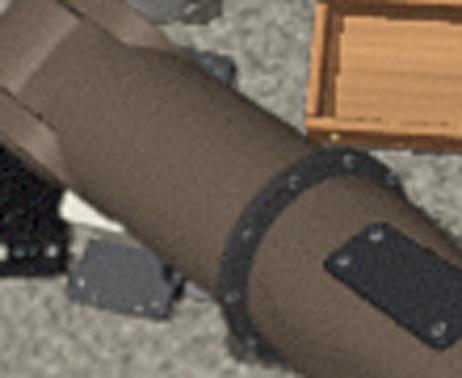

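The handle, at about (200,340) in the zoomed side view, stands between the open fingers and clear of both. Closing now.

Emit:
{"name": "jog_arm", "arguments": {
  "increments": [
    {"slide": [1,0,-3],"roll": 0,"gripper": 0.6},
    {"slide": [2,0,-3],"roll": 0,"gripper": 0.4},
    {"slide": [2,0,-3],"roll": 0,"gripper": 0.1},
    {"slide": [2,0,-3],"roll": 0,"gripper": 0.1},
    {"slide": [2,0,-3],"roll": 0,"gripper": 0.1},
    {"slide": [2,0,-3],"roll": 0,"gripper": 0.1},
    {"slide": [2,0,-3],"roll": 0,"gripper": 0.1},
    {"slide": [2,0,-3],"roll": 0,"gripper": 0.1},
    {"slide": [2,0,-3],"roll": 0,"gripper": 0.1},
    {"slide": [2,0,-3],"roll": 0,"gripper": 0.1}
  ],
  "newtons": 10
}}

```text
clock: 3.53
position: [0.461, 0.2924, 0.1867]
ee_rot: [2.382, 2.049, -0.0]
force: [-0.4, 0.7, 0.8]
width: 0.327
```

```bash
python3 - <<'E'
from h import *
s=arm.observe();print(s['clock'],s['position'],s['force'],s['width']*92);to(.46,.2925,.184,-8)
E
```

```text
3.5333 [0.46101486 0.29243176 0.18669135] [-0.44117076  0.68290639  0.75979258] 30.1036039770574
slide [-0.1 -1.   2.7] roll -0.01051275581271441 yang -8.6
```

Emit:
{"name": "jog_arm", "arguments": {
  "increments": [
    {"slide": [0,0,0],"roll": 0,"gripper": 0.1},
    {"slide": [0,0,0],"roll": 0,"gripper": 0.1},
    {"slide": [0,0,0],"roll": 0,"gripper": 0.1},
    {"slide": [0,0,0],"roll": 0,"gripper": 0.1},
    {"slide": [0,0,-5],"roll": 0,"gripper": 0.1},
    {"slide": [0,0,-12],"roll": 0,"gripper": 0.1},
    {"slide": [0,0,-20],"roll": 0,"gripper": 0.1},
    {"slide": [0,0,-30],"roll": 0,"gripper": 0.1},
    {"slide": [0,0,-40],"roll": 0,"gripper": 0.1},
    {"slide": [0,0,-50],"roll": 0,"gripper": 0.1}
  ]
}}

```text
clock: 4.37
position: [0.461, 0.2927, 0.2382]
ee_rot: [-2.382, -2.049, -0.001]
force: [0.5, -0.2, -2.6]
width: 0.243
```

```bash
python3 - <<'E'
from h import *
s=arm.observe();print(s['clock'],s['position'],s['force'],s['width']*92)
for n,b in(("side",(220,180,320,340)),):
    im=arm.get_image(n);u0,v0,u1,v1=b
    cv2.imwrite(f"pics/{n}2.png",cv2.resize(im["frame"][v0:v1,u0:u1],None,fx=3.7,fy=3.7,interpolation=cv2.INTER_CUBIC))
E
```

```text
4.3667 [0.46099497 0.29270787 0.23818109] [ 0.47131387 -0.15702088 -2.58202538] 22.338008520489083
```

View pics/side2.png

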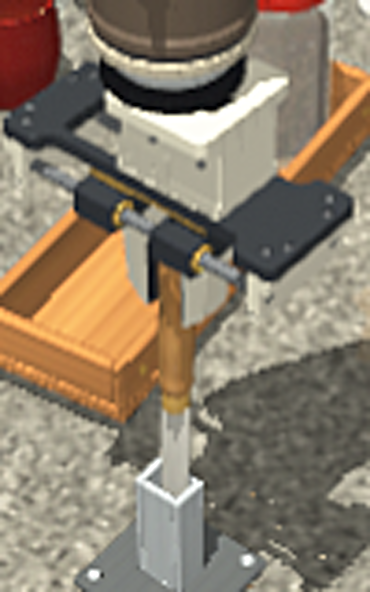

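The blade is sliding up out of the tube at about (175,480) in the zoomed side view, and the grip is holding. Now lift it clear.

Emit:
{"name": "jog_arm", "arguments": {
  "increments": [
    {"slide": [0,0,-20],"roll": 0,"gripper": 0.1},
    {"slide": [0,0,-45],"roll": 0,"gripper": 0.1},
    {"slide": [0,0,-65],"roll": 0,"gripper": 0.1},
    {"slide": [0,0,-75],"roll": 0,"gripper": 0.1},
    {"slide": [0,0,-77],"roll": 0,"gripper": 0.1},
    {"slide": [-20,0,-77],"roll": -0.03,"gripper": 0.1},
    {"slide": [-50,0,-77],"roll": -0.06,"gripper": 0.1},
    {"slide": [-85,0,-77],"roll": -0.09,"gripper": 0.1},
    {"slide": [-120,0,-77],"roll": -0.12,"gripper": 0.1},
    {"slide": [-155,0,-77],"roll": -0.15,"gripper": 0.1}
  ]
}}

```text
clock: 5.25
position: [0.4366, 0.1377, 0.3124]
ee_rot: [-2.219, -2.223, 0.003]
force: [0.9, -0.1, -2.1]
width: 0.243
```

```bash
python3 - <<'E'
from h import *
s=arm.observe();print(s['clock'],s['position'],s['force'],s['width']*92)
to(.45,-.05,.21,0)
E
```

```text
5.25 [0.43663979 0.13765167 0.31236713] [ 0.94683922 -0.11667135 -2.10071438] 22.40165091048657
slide [-187.6   13.2  102.4] roll 0.0019053874756291636 yang 0.11
```

Next, over the counter and down to leave the tip about 15–20 mm above it.

Emit:
{"name": "jog_arm", "arguments": {
  "increments": [
    {"slide": [-30,2,0],"roll": 0,"gripper": 0.1},
    {"slide": [-65,4,10],"roll": 0,"gripper": 0.1},
    {"slide": [-100,8,30],"roll": 0,"gripper": 0.1},
    {"slide": [-135,10,55],"roll": 0,"gripper": 0.1},
    {"slide": [-165,12,80],"roll": 0,"gripper": 0.1},
    {"slide": [-180,13,100],"roll": 0,"gripper": 0.1},
    {"slide": [-185,13,110],"roll": 0,"gripper": 0.1},
    {"slide": [-187,13,114],"roll": 0,"gripper": 0.1},
    {"slide": [-187,13,114],"roll": 0,"gripper": 0.1},
    {"slide": [-187,13,114],"roll": 0,"gripper": 0.1}
  ]
}}

```text
clock: 6.08
position: [0.4512, -0.0461, 0.2004]
ee_rot: [2.219, 2.224, 0.002]
force: [-0.0, -0.7, -0.4]
width: 0.246
```

```bash
python3 - <<'E'
from h import *
s=arm.observe();print(s['clock'],s['position'],s['force'],s['width']*92)
im=arm.get_image("side");u0,v0,u1,v1=260,150,420,290
cv2.imwrite(f"pics/side3.png",cv2.resize(im["frame"][v0:v1,u0:u1],None,fx=4.2,fy=4.2,interpolation=cv2.INTER_CUBIC))
np.savez("side3.npz",**im)
X=pts(im).reshape(-1,3)
p=s['position']
for z in np.arange(.0,.2,.02):
    m=(abs(X[:,0]-p[0])<.05)&(abs(X[:,1]-p[1])<.06)&(abs(X[:,2]-z)<.01)&(X[:,2]>.008)
    if m.sum():print(z.round(2),m.sum(),np.median(X[m],0).round(4),X[m].min(0).round(4),X[m].max(0).round(4))
E
```

```text
6.0833 [ 0.45122909 -0.04612932  0.20035406] [-0.03534996 -0.66849019 -0.43469365] 22.61545514121554
0.0 6 [ 0.437  -0.0392  0.0092] [ 0.4028 -0.0962  0.008 ] [0.4718 0.0057 0.0097]
0.02 18 [ 0.4485 -0.0361  0.027 ] [ 0.4398 -0.0448  0.0233] [ 0.4605 -0.0332  0.0299]
0.04 57 [ 0.4498 -0.0426  0.0364] [ 0.4385 -0.049   0.03  ] [ 0.4614 -0.0278  0.0489]
0.06 41 [ 0.4494 -0.0447  0.0614] [ 0.4383 -0.0477  0.0505] [ 0.4619 -0.0385  0.07  ]
0.08 40 [ 0.4497 -0.0434  0.0814] [ 0.4397 -0.0475  0.0706] [ 0.46   -0.0386  0.0896]
0.1 44 [ 0.4487 -0.0434  0.1004] [ 0.4378 -0.0475  0.09  ] [ 0.4615 -0.039   0.1089]
0.12 35 [ 0.4462 -0.041   0.1224] [ 0.4377 -0.0463  0.1102] [ 0.4586 -0.0327  0.1299]
0.14 41 [ 0.4464 -0.0374  0.1427] [ 0.4387 -0.048   0.13  ] [ 0.455  -0.032   0.1499]
0.16 49 [ 0.4453 -0.0381  0.1614] [ 0.4386 -0.0545  0.1501] [ 0.4575 -0.033   0.1698]
0.18 51 [ 0.4455 -0.0381  0.1811] [ 0.4381 -0.0485  0.17  ] [ 0.4603 -0.0318  0.1892]
```

View pics/side3.png

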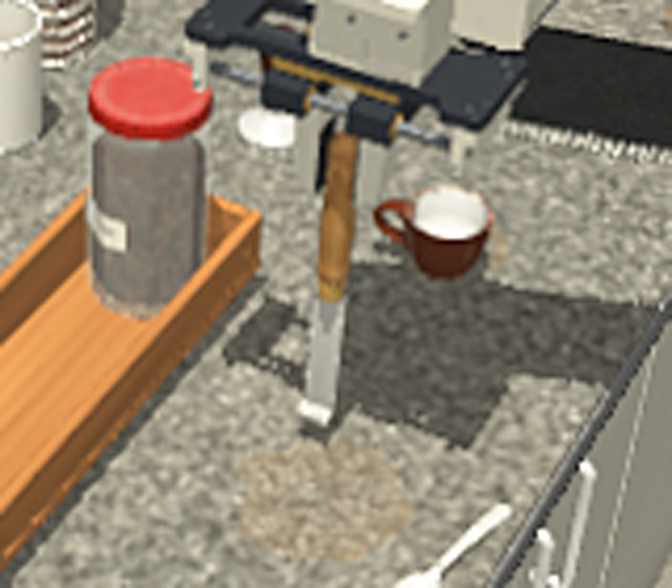

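The scraper hangs nearly vertical with its tip about 22 mm above the counter, at (318,412) in the zoomed side view, and its toe points to +y. I'll touch down and drag toward +y so it pivots in the pads.

Emit:
{"name": "jog_arm", "arguments": {
  "increments": [
    {"slide": [0,0,8],"roll": 0,"gripper": 0.1},
    {"slide": [0,0,15],"roll": 0,"gripper": 0.1},
    {"slide": [0,0,19],"roll": 0,"gripper": 0.1},
    {"slide": [2,0,21],"roll": 0,"gripper": 0.1},
    {"slide": [6,0,22],"roll": 0,"gripper": 0.1},
    {"slide": [12,0,23],"roll": 0,"gripper": 0.1},
    {"slide": [20,0,24],"roll": 0,"gripper": 0.1},
    {"slide": [30,0,25],"roll": 0,"gripper": 0.1},
    {"slide": [40,0,26],"roll": 0,"gripper": 0.1},
    {"slide": [50,0,27],"roll": 0,"gripper": 0.1}
  ],
  "newtons": 5
}}

```text
clock: 6.97
position: [0.4507, 0.003, 0.1727]
ee_rot: [2.222, 2.221, -0.0]
force: [-0.4, -0.6, -1.0]
width: 0.243
```

```bash
cat > look.py <<'E'
from h import *
import sys
s=arm.observe();print(s['clock'],s['position'].round(4),s['force'].round(1),(s['width']*92).round(1))
k=sys.argv[1];n=sys.argv[2];u0,v0,u1,v1=map(int,sys.argv[3:7])
im=arm.get_image(n);np.savez("last.npz",**im)
f=min(800/(u1-u0),600/(v1-v0),6)
cv2.imwrite(f"pics/{k}.png",cv2.resize(im["frame"][v0:v1,u0:u1],None,fx=f,fy=f,interpolation=cv2.INTER_CUBIC))
E
python3 look.py l4 side 240 140 400 300
```

```text
Traceback (most recent call last):
  File "look.py", line 3, in <module>
    s=arm.observe();print(s['clock'],s['position'].round(4),s['force'].round(1),(s['width']*92).round(1))
                                                                                ^^^^^^^^^^^^^^^^^^^^^
AttributeError: 'float' object has no attribute 'round'
```

```bash
sed -i 's/(s\[.width.\]\*92).round(1)/round(s["width"]*92,1)/' look.py; python3 look.py l4 side 240 140 400 300
```

```text
6.9667 [0.4507 0.003  0.1727] [-0.4 -0.6 -1. ] 22.3
```

View pics/l4.png

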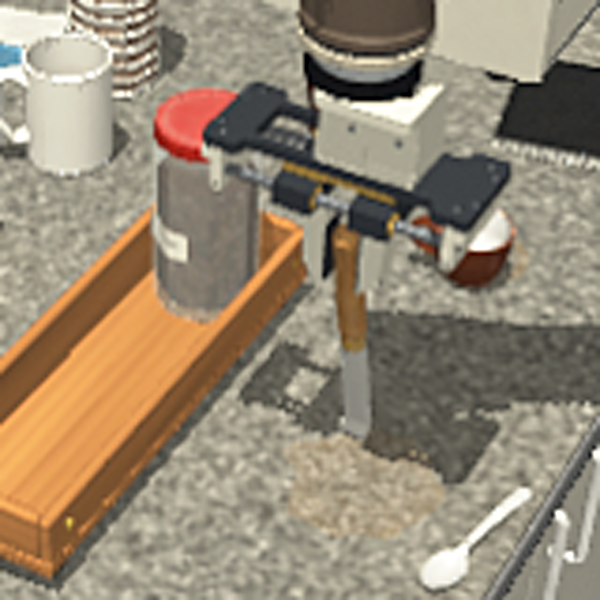

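```bash
cat > fit.py <<'E'
from h import *
im=dict(np.load("last.npz"));X=pts(im).reshape(-1,3)
s=arm.observe();p=s['position']
m=(abs(X[:,0]-p[0])<.022)&(X[:,1]>p[1]-.24)&(X[:,1]<p[1]+.06)&(X[:,2]>.004)&(X[:,2]<p[2]+.0)
Q=X[m]
if len(Q):
    for z in np.arange(.005,p[2]+.01,.015):
        g=Q[abs(Q[:,2]-z)<.0075]
        if len(g):print(z.round(3),len(g),np.median(g,0).round(4))
E
python3 fit.py
```

```text
0.005 261 [ 0.4491 -0.0349  0.0051]
0.02 52 [ 0.447  -0.1346  0.0195]
0.035 53 [ 0.444  -0.223   0.0361]
0.05 39 [ 0.4424 -0.0344  0.0496]
0.065 26 [ 0.448  -0.0303  0.0642]
0.08 23 [ 0.4505 -0.0259  0.0799]
0.095 13 [ 0.4425 -0.0208  0.0959]
0.11 22 [ 0.4442 -0.0106  0.1085]
0.125 30 [ 0.4446 -0.007   0.1257]
0.14 25 [ 0.4447 -0.003   0.1397]
0.155 35 [ 4.444e-01 -1.000e-04  1.540e-01]
0.17 13 [0.4481 0.0037 0.1665]
```

The scraper is about 18° off vertical, with its tip trailing at y ≈ -0.045. I'll continue along the arc.

Emit:
{"name": "jog_arm", "arguments": {
  "increments": [
    {"slide": [20,0,7],"roll": 0,"gripper": 0.1},
    {"slide": [40,0,16],"roll": 0,"gripper": 0.1},
    {"slide": [55,0,25],"roll": 0,"gripper": 0.1},
    {"slide": [70,0,35],"roll": 0,"gripper": 0.1},
    {"slide": [82,0,45],"roll": 0,"gripper": 0.1},
    {"slide": [94,0,56],"roll": 0,"gripper": 0.1},
    {"slide": [104,0,68],"roll": 0,"gripper": 0.1},
    {"slide": [113,0,79],"roll": 0,"gripper": 0.1},
    {"slide": [120,0,90],"roll": 0,"gripper": 0.1},
    {"slide": [127,0,102],"roll": 0,"gripper": 0.1}
  ]
}}

```text
clock: 7.85
position: [0.4511, 0.1303, 0.0703]
ee_rot: [-2.221, -2.222, -0.001]
force: [-0.1, -0.3, 1.2]
width: 0.241
```

```bash
python3 look.py l5 side 220 160 380 320; python3 fit.py
```

```text
7.85 [0.4511 0.1303 0.0703] [-0.1 -0.3  1.2] 22.2
0.005 167 [0.449 0.086 0.005]
0.05 2 [0.4409 0.0473 0.0563]
0.065 1 [0.4406 0.0484 0.0592]
```

View pics/l5.png

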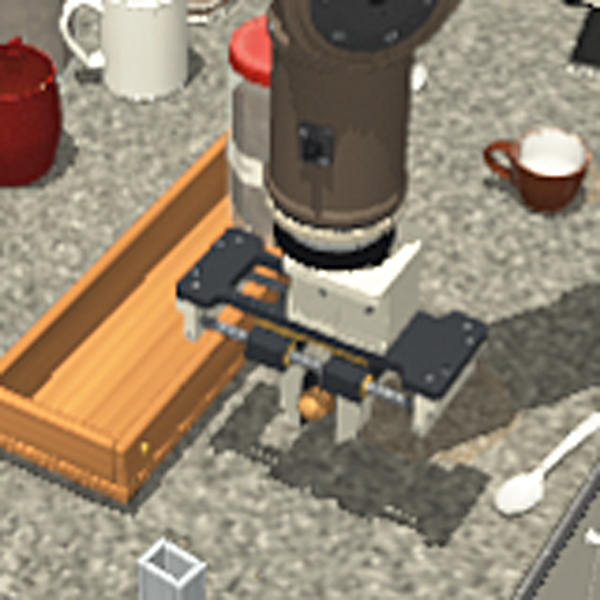

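The gripper holds the handle, its end at (315,405), now tilted low, and force is about 1 N. I'll finish the arc and move a few mm away from the shelf front.

Emit:
{"name": "jog_arm", "arguments": {
  "increments": [
    {"slide": [5,-3,8],"roll": 0,"gripper": 0.1},
    {"slide": [10,-6,19],"roll": 0,"gripper": 0.1},
    {"slide": [14,-9,30],"roll": 0,"gripper": 0.1},
    {"slide": [17,-12,41],"roll": 0,"gripper": 0.1},
    {"slide": [19,-14,49],"roll": 0,"gripper": 0.1},
    {"slide": [21,-15,56],"roll": 0,"gripper": 0.1},
    {"slide": [22,-15,61],"roll": 0,"gripper": 0.1},
    {"slide": [22,-15,64],"roll": 0,"gripper": 0.1},
    {"slide": [22,-15,65],"roll": 0,"gripper": 0.1},
    {"slide": [22,-15,65],"roll": 0,"gripper": 0.1}
  ],
  "newtons": 3
}}

```text
clock: 8.73
position: [0.436, 0.1511, 0.0057]
ee_rot: [2.222, 2.221, -0.0]
force: [0.3, 0.4, -1.2]
width: 0.245
```

```bash
python3 look.py l6 side 220 160 380 320; python3 fit.py
```

```text
8.7333 [0.436  0.1511 0.0057] [ 0.3  0.4 -1.2] 22.6
0.005 99 [ 0.428  -0.007   0.0047]
```

View pics/l6.png

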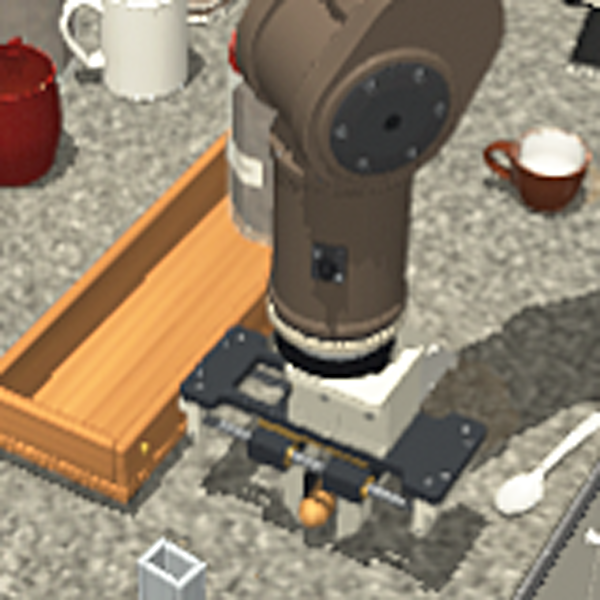

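Emit:
{"name": "jog_arm", "arguments": {
  "increments": [
    {"slide": [0,0,2],"roll": 0,"gripper": 0.1},
    {"slide": [0,0,3],"roll": 0,"gripper": 0.26},
    {"slide": [0,0,3],"roll": 0,"gripper": 0.3},
    {"slide": [0,0,3],"roll": 0,"gripper": 0.35},
    {"slide": [0,0,3],"roll": 0,"gripper": 0.45},
    {"slide": [0,0,3],"roll": 0,"gripper": 0.55},
    {"slide": [0,0,3],"roll": 0,"gripper": 0.6},
    {"slide": [0,0,3],"roll": 0,"gripper": 0.6},
    {"slide": [0,0,-10],"roll": 0,"gripper": 0.6},
    {"slide": [0,0,-40],"roll": 0,"gripper": 0.6}
  ]
}}

```text
clock: 9.62
position: [0.4339, 0.1504, 0.0439]
ee_rot: [-2.219, -2.22, 0.008]
force: [0.8, 0.0, 0.4]
width: 0.599
```

Emit:
{"name": "jog_arm", "arguments": {
  "increments": [
    {"slide": [0,0,-35],"roll": 0,"gripper": 0.6},
    {"slide": [0,0,-70],"roll": 0,"gripper": 0.6},
    {"slide": [30,0,-100],"roll": 0,"gripper": 0.6},
    {"slide": [60,0,-120],"roll": 0,"gripper": 0.6},
    {"slide": [90,0,-120],"roll": 0,"gripper": 0.6},
    {"slide": [90,0,-120],"roll": 0,"gripper": 0.6},
    {"slide": [90,0,-120],"roll": 0,"gripper": 0.6},
    {"slide": [90,0,-120],"roll": 0,"gripper": 0.6},
    {"slide": [90,0,-120],"roll": 0,"gripper": 0.6},
    {"slide": [90,0,-120],"roll": 0,"gripper": 0.6}
  ]
}}

```text
clock: 10.45
position: [0.4358, 0.2398, 0.1652]
ee_rot: [2.223, 2.219, -0.002]
force: [0.4, -0.7, 0.1]
width: 0.599
```

```bash
python3 look.py l7 side 220 160 400 320;  python3 look.py l8 top 170 150 370 300
```

```text
10.45 [0.4358 0.2398 0.1652] [ 0.4 -0.7  0.1] 55.1
10.5 [0.4358 0.2401 0.1653] [-0.6  0.6 -0.1] 55.3
```

View pics/l7.png

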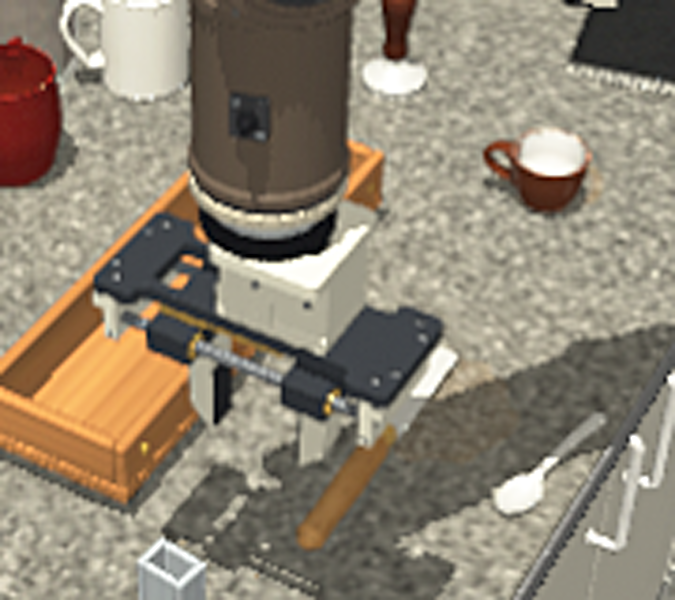

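View pics/l8.png

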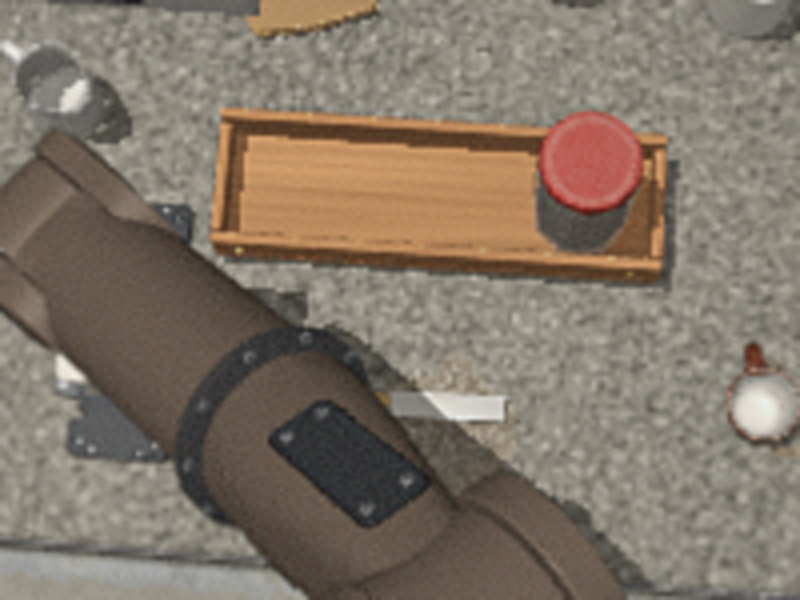

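The scraper lies flat on the counter. In the zoomed side view its handle runs from (390,440) to (310,540); in the top view the blade tip is at about (505,407).

```bash
python3 - <<'E'
from h import *
s=arm.observe()
side=arm.get_image("side");top=arm.get_image("top")
for im,n in((side,"side"),(top,"top")):
    X=pts(im)
    m=(X[...,0]>.38)&(X[...,0]<.48)&(X[...,1]>-.1)&(X[...,1]<.23)&(X[...,2]>.006)&(X[...,2]<.03)
    Q=X[m]
    for y in np.arange(-.09,.23,.02):
        g=Q[abs(Q[:,1]-y)<.01]
        if len(g)>2:print(n,y.round(3),len(g),np.median(g,0).round(4),g.min(0).round(3),g.max(0).round(3))
print(cv2.undistortPoints.__name__)
E
```

```text
side -0.09 7 [ 0.4295 -0.0927  0.0071] [ 0.399 -0.098  0.006] [ 0.464 -0.084  0.009]
side -0.07 6 [ 0.432  -0.0755  0.0068] [ 0.388 -0.08   0.006] [ 0.444 -0.062  0.008]
side -0.05 7 [ 0.4281 -0.0497  0.0064] [ 0.401 -0.058  0.006] [ 0.443 -0.04   0.012]
side -0.03 39 [ 0.432  -0.0303  0.0128] [ 0.382 -0.04   0.006] [ 0.444 -0.02   0.018]
side -0.01 34 [ 0.4306 -0.0073  0.0134] [ 0.387 -0.019  0.006] [ 0.44  -0.     0.019]
side 0.01 28 [0.4292 0.0094 0.0127] [0.38  0.    0.006] [0.439 0.02  0.018]
side 0.03 39 [0.4311 0.0298 0.0125] [0.382 0.021 0.006] [0.439 0.04  0.017]
side 0.05 25 [0.4291 0.0506 0.0122] [0.389 0.04  0.006] [0.467 0.06  0.016]
side 0.07 32 [0.4292 0.0677 0.0177] [0.395 0.061 0.006] [0.462 0.078 0.024]
side 0.09 46 [0.4308 0.0904 0.0213] [0.411 0.081 0.006] [0.464 0.1   0.027]
side 0.11 49 [0.4312 0.111  0.0216] [0.394 0.101 0.007] [0.446 0.12  0.028]
side 0.13 57 [0.4302 0.1306 0.0218] [0.382 0.12  0.006] [0.455 0.139 0.027]
side 0.15 58 [0.4308 0.1503 0.0209] [0.389 0.14  0.006] [0.461 0.16  0.025]
side 0.17 71 [0.4324 0.1714 0.0187] [0.385 0.16  0.007] [0.476 0.179 0.026]
side 0.19 11 [0.4322 0.1821 0.0157] [0.382 0.18  0.006] [0.447 0.184 0.023]
top -0.07 9 [ 0.4273 -0.0648  0.0076] [ 0.383 -0.078  0.007] [ 0.452 -0.061  0.011]
top -0.05 11 [ 0.4252 -0.0489  0.0071] [ 0.398 -0.057  0.006] [ 0.471 -0.042  0.009]
top -0.03 38 [ 0.4373 -0.0298  0.0093] [ 0.391 -0.04   0.006] [ 0.453 -0.02   0.018]
top -0.01 48 [ 0.4364 -0.01    0.0101] [ 0.382 -0.02   0.006] [ 0.472 -0.002  0.017]
top 0.01 58 [0.4356 0.0079 0.0104] [0.381 0.    0.006] [0.48  0.018 0.022]
top 0.03 39 [0.4376 0.0313 0.0111] [0.403 0.02  0.006] [0.466 0.04  0.019]
top 0.05 37 [0.4381 0.0513 0.0112] [0.428 0.041 0.006] [0.453 0.06  0.026]
top 0.07 10 [0.4431 0.0637 0.0177] [0.433 0.061 0.006] [0.473 0.069 0.025]
undistortPoints
```

The scraper lies along y at x ≈ 0.433, with its tip at y = -0.039 and handle end at 0.183. I'll regrip at the balance point, y ≈ 0.124.

Emit:
{"name": "jog_arm", "arguments": {
  "increments": [
    {"slide": [-30,-1,0],"roll": 0,"gripper": 0.6},
    {"slide": [-70,-2,0],"roll": 0,"gripper": 0.6},
    {"slide": [-105,-3,10],"roll": 0,"gripper": 0.6},
    {"slide": [-116,-3,40],"roll": 0,"gripper": 0.6},
    {"slide": [-116,-3,75],"roll": 0,"gripper": 0.6},
    {"slide": [-116,-3,110],"roll": 0,"gripper": 0.6},
    {"slide": [-116,-3,140],"roll": 0,"gripper": 0.6},
    {"slide": [-116,-3,155],"roll": 0,"gripper": 0.6},
    {"slide": [-116,-3,162],"roll": 0,"gripper": 0.6},
    {"slide": [-116,-3,163],"roll": 0,"gripper": 0.6}
  ],
  "newtons": 20
}}

```text
clock: 11.48
position: [0.4321, 0.125, 0.0017]
ee_rot: [-2.221, -2.221, 0.003]
force: [-1.0, 0.5, 0.2]
width: 0.599
```

Emit:
{"name": "jog_arm", "arguments": {
  "increments": [
    {"slide": [0,0,0],"roll": 0,"gripper": 0.4},
    {"slide": [0,0,0],"roll": 0,"gripper": 0.1},
    {"slide": [0,0,0],"roll": 0,"gripper": 0.1},
    {"slide": [0,0,0],"roll": 0,"gripper": 0.1},
    {"slide": [0,0,0],"roll": 0,"gripper": 0.1},
    {"slide": [0,0,0],"roll": 0,"gripper": 0.1},
    {"slide": [0,0,0],"roll": 0,"gripper": 0.1},
    {"slide": [0,0,0],"roll": 0,"gripper": 0.1},
    {"slide": [0,0,0],"roll": 0,"gripper": 0.1},
    {"slide": [0,0,0],"roll": 0,"gripper": 0.1}
  ]
}}

```text
clock: 12.32
position: [0.4336, 0.1254, 0.0034]
ee_rot: [2.22, 2.221, 0.002]
force: [0.6, -1.0, 6.3]
width: 0.243
```

```bash
python3 look.py l9 side 220 160 400 320;python3 -c "
from h import *
to(.611,.132,.14,0)"
```

```text
12.3167 [0.4336 0.1254 0.0034] [ 0.6 -1.   6.3] 22.3
slide [   6.6  177.6 -136.3] roll 0.0002766112124171893 yang 0.02
```

View pics/l9.png

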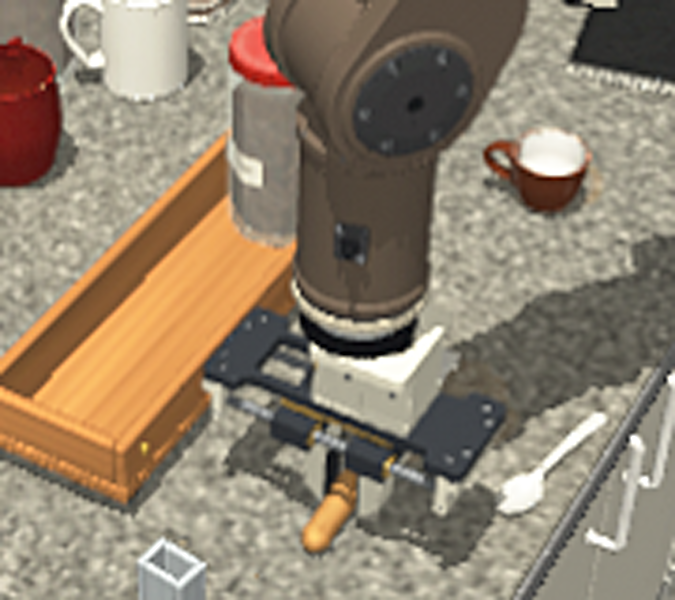

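The handle is gripped, end at (325,535), opening 22.3 mm. Lifting.

Emit:
{"name": "jog_arm", "arguments": {
  "increments": [
    {"slide": [0,0,-5],"roll": 0,"gripper": 0.1},
    {"slide": [0,0,-15],"roll": 0,"gripper": 0.1},
    {"slide": [0,0,-30],"roll": 0,"gripper": 0.1},
    {"slide": [0,0,-50],"roll": 0,"gripper": 0.1},
    {"slide": [0,0,-70],"roll": 0,"gripper": 0.1},
    {"slide": [0,0,-90],"roll": 0,"gripper": 0.1},
    {"slide": [0,0,-110],"roll": 0,"gripper": 0.1},
    {"slide": [0,0,-125],"roll": 0,"gripper": 0.1},
    {"slide": [0,0,-132],"roll": 0,"gripper": 0.1},
    {"slide": [0,0,-135],"roll": 0,"gripper": 0.1}
  ]
}}

```text
clock: 13.2
position: [0.4332, 0.1253, 0.1391]
ee_rot: [2.221, 2.22, 0.002]
force: [0.2, 0.3, -1.7]
width: 0.246
```

```bash
python3 look.py m1 side 220 100 400 320;python3 -c "
from h import *
to(.611,.132,.14,0)
im=dict(np.load('last.npz'));X=pts(im)
m=(abs(X[...,0]-.433)<.02)&(X[...,1]>-.1)&(X[...,1]<.23)&(X[...,2]>.05)&(X[...,2]<.19)
Q=X[m]
for y in np.arange(-.09,.23,.02):
    g=Q[abs(Q[:,1]-y)<.01]
    if len(g)>2:print(y.round(3),len(g),np.median(g,0).round(4),g.min(0).round(3),g.max(0).round(3))
"
```

```text
13.2 [0.4332 0.1253 0.1391] [ 0.2  0.3 -1.7] 22.6
slide [  6.8 177.9  -1. ] roll -0.0003330777039308013 yang -0.02
-0.03 25 [ 0.4273 -0.0323  0.1465] [ 0.422 -0.04   0.134] [ 0.438 -0.02   0.15 ]
-0.01 4 [ 0.4273 -0.0193  0.1486] [ 0.422 -0.02   0.145] [ 0.429 -0.017  0.149]
0.11 24 [0.4392 0.1166 0.159 ] [0.429 0.104 0.153] [0.444 0.12  0.175]
0.13 174 [0.4411 0.1333 0.1607] [0.413 0.121 0.141] [0.453 0.14  0.19 ]
0.15 55 [0.4278 0.1511 0.1577] [0.421 0.14  0.147] [0.441 0.16  0.161]
0.17 69 [0.4285 0.1719 0.1547] [0.421 0.16  0.143] [0.441 0.18  0.161]
0.19 8 [0.4311 0.1808 0.1531] [0.423 0.18  0.146] [0.436 0.184 0.157]
```

View pics/m1.png

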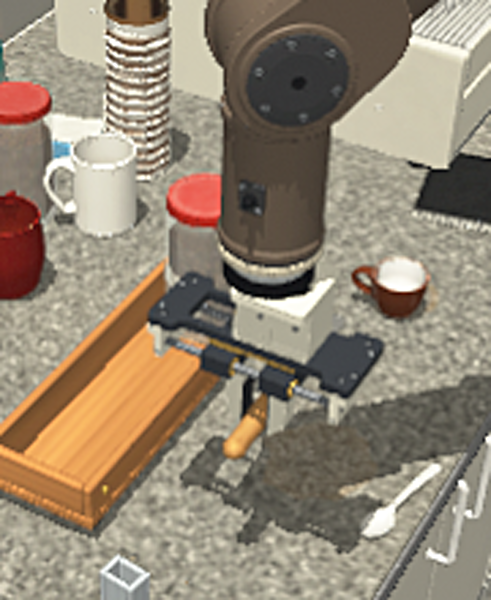

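```bash
python3 -c "
from h import *
im=dict(np.load('last.npz'));X=pts(im);p=arm.observe()['position']
m=(abs(X[...,0]-p[0])<.12)&(abs(X[...,1]-p[1])<.05)&(X[...,2]>.12)&(X[...,2]<.3)
Q=X[m]-p
for a in np.arange(-.12,.121,.01):
    g=Q[abs(Q[:,0]-a)<.005]
    if len(g)>2:print(a.round(3),len(g),g[:,2].min().round(3),np.percentile(g[:,2],5).round(3))
"
```

```text
-0.1 42 0.095 0.102
-0.09 183 0.066 0.072
-0.08 127 0.07 0.079
-0.07 105 0.08 0.083
-0.06 89 0.08 0.082
-0.05 247 0.079 0.087
-0.04 151 0.064 0.072
-0.03 181 0.015 0.021
-0.02 172 0.006 0.018
-0.01 188 0.003 0.008
-0.0 170 0.015 0.018
0.01 225 0.005 0.014
0.02 122 0.006 0.013
0.03 79 0.015 0.034
0.04 72 0.074 0.078
0.05 69 0.079 0.08
0.06 96 0.078 0.08
0.07 129 0.078 0.081
0.08 159 0.067 0.07
0.09 79 0.09 0.097
```

Knobs and body stay at least 66 mm above the TCP, so they clear the 80 mm back. Move over the shelf.

Emit:
{"name": "jog_arm", "arguments": {
  "increments": [
    {"slide": [0,10,0],"roll": 0,"gripper": 0.1},
    {"slide": [1,30,0],"roll": 0,"gripper": 0.1},
    {"slide": [2,55,0],"roll": 0,"gripper": 0.1},
    {"slide": [4,80,0],"roll": 0,"gripper": 0.1},
    {"slide": [5,105,0],"roll": 0,"gripper": 0.1},
    {"slide": [6,130,0],"roll": 0,"gripper": 0.1},
    {"slide": [7,155,0],"roll": 0,"gripper": 0.1},
    {"slide": [7,170,0],"roll": 0,"gripper": 0.1},
    {"slide": [7,177,0],"roll": 0,"gripper": 0.1},
    {"slide": [7,178,0],"roll": 0,"gripper": 0.1}
  ]
}}

```text
clock: 14.08
position: [0.6116, 0.1319, 0.136]
ee_rot: [-2.222, -2.22, 0.002]
force: [-0.4, 0.5, -2.1]
width: 0.243
```

```bash
python3 look.py m2 top 180 120 380 270;cp last.npz t.npz; python3 look.py m3 side 190 120 370 310;python3 -c "
from h import *
to(.611,.133,.034,0)
p=arm.observe()['position']
for f in('t.npz','last.npz'):
  im=dict(np.load(f));X=pts(im)
  m=(abs(X[...,0]-p[0])<.02)&(X[...,1]>-.1)&(X[...,1]<.23)&(X[...,2]>.1)&(X[...,2]<.165)
  Q=X[m]
  for y in np.arange(-.09,.23,.02):
    g=Q[abs(Q[:,1]-y)<.01]
    if len(g)>2:print(y.round(3),len(g),np.median(g,0).round(4),g.min(0).round(3),g.max(0).round(3))
"
```

```text
14.0833 [0.6116 0.1319 0.136 ] [-0.4  0.5 -2.1] 22.3
14.1333 [0.6106 0.1321 0.1363] [-0.2  0.  -1.7] 21.9
slide [  0.8   1.3 102.6] roll 0.0002897645666048066 yang 0.02
-0.05 9 [ 0.6073 -0.0521  0.1374] [ 0.59  -0.056  0.115] [ 0.619 -0.051  0.149]
-0.05 172 [ 0.6039 -0.0529  0.1403] [ 0.59  -0.059  0.102] [ 0.629 -0.046  0.165]
-0.03 24 [ 0.6105 -0.026   0.1445] [ 0.6   -0.032  0.139] [ 0.623 -0.021  0.148]
-0.01 13 [ 0.6175 -0.0141  0.1442] [ 0.599 -0.02   0.14 ] [ 0.623 -0.01   0.148]
0.07 3 [0.6024 0.0729 0.1462] [0.602 0.072 0.142] [0.603 0.078 0.146]
0.13 49 [0.6194 0.1341 0.1549] [0.59  0.121 0.148] [0.629 0.14  0.164]
0.15 94 [0.6038 0.1435 0.1523] [0.59  0.14  0.139] [0.63  0.16  0.165]
0.17 51 [0.6027 0.1721 0.1517] [0.597 0.161 0.139] [0.617 0.18  0.158]
0.19 29 [0.6062 0.1839 0.1499] [0.6   0.18  0.138] [0.614 0.189 0.156]
```

View pics/m2.png

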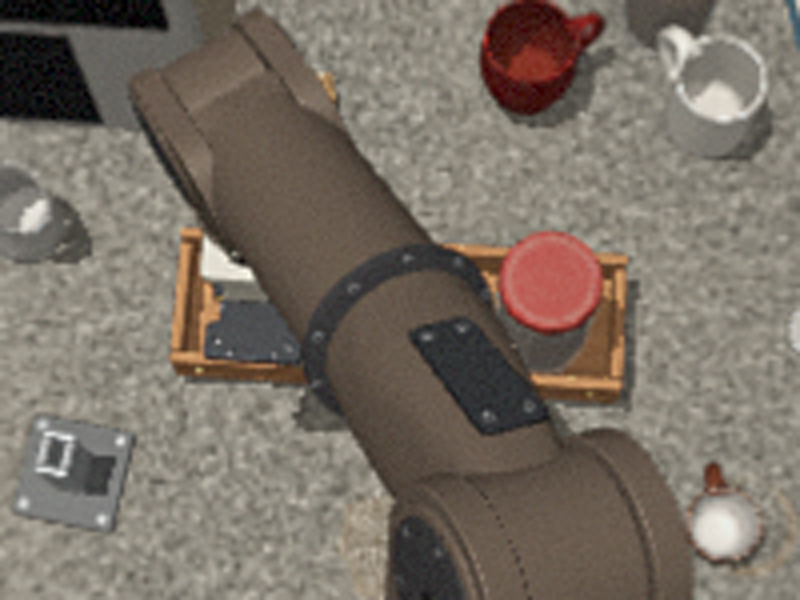

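View pics/m3.png

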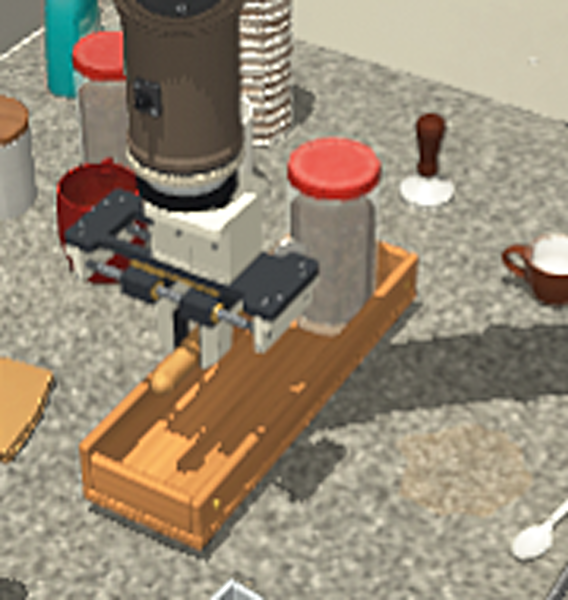

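The scraper is held level over the shelf, handle end at (172,375) in the zoomed side view, with about 15–20 mm to spare at each end. Before lowering, I'll check that the forearm stays clear of the jar.

```bash
python3 -c "
from h import *
im=dict(np.load('t.npz'));X=pts(im)
for p in [(265,200),(285,200),(290,210),(300,215),(310,225),(320,232)]:print(p,X[p[1],p[0]].round(3))
Q=X.reshape(-1,3);Q=Q[(Q[:,2]>.3)]
m=(Q[:,0]>.45)&(Q[:,1]<.03)
print(Q[m].min(0),len(Q[m]))
im=dict(np.load('last.npz'));X=pts(im).reshape(-1,3)
m=(X[:,2]>.22)&(X[:,1]<.1)&(X[:,0]<.75)&(X[:,0]>.3)&(X[:,1]>-.2)
print(X[m].min(0),m.sum())
print(arm.observe()['joints'].round(2))
"
```

```text
(265, 200) [0.438 0.042 0.669]
(285, 200) [ 0.433 -0.     0.701]
(290, 210) [ 0.407 -0.012  0.722]
(300, 215) [ 0.398 -0.032  0.727]
(310, 225) [ 0.375 -0.052  0.746]
(320, 232) [ 0.363 -0.072  0.743]
[ 0.45010979 -0.83477273  0.30006356] 24284
[ 0.30011431 -0.08156185  0.23375164] 6325
[ 0.09  0.59 -0.59  1.64  0.37  1.02 -0.61]
```

The forearm is at z ≈ 0.7, well above the jar. Lowering.

Emit:
{"name": "jog_arm", "arguments": {
  "increments": [
    {"slide": [0,0,15],"roll": 0,"gripper": 0.1},
    {"slide": [0,0,32],"roll": 0,"gripper": 0.1},
    {"slide": [0,0,50],"roll": 0,"gripper": 0.1},
    {"slide": [0,0,66],"roll": 0,"gripper": 0.1},
    {"slide": [0,0,80],"roll": 0,"gripper": 0.1},
    {"slide": [0,0,90],"roll": 0,"gripper": 0.1},
    {"slide": [0,0,96],"roll": 0,"gripper": 0.1},
    {"slide": [0,0,99],"roll": 0,"gripper": 0.1},
    {"slide": [0,0,101],"roll": 0,"gripper": 0.1},
    {"slide": [0,0,102],"roll": 0,"gripper": 0.1}
  ]
}}

```text
clock: 15.02
position: [0.611, 0.1324, 0.0361]
ee_rot: [2.221, 2.221, 0.001]
force: [0.2, -0.5, -1.6]
width: 0.247
```

```bash
python3 look.py m4 side 190 120 370 310
```

```text
15.0167 [0.611  0.1324 0.0361] [ 0.2 -0.5 -1.6] 22.8
```

View pics/m4.png

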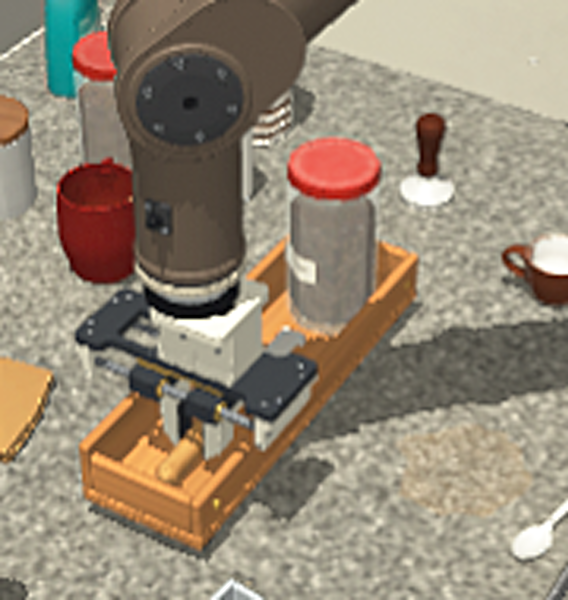

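The scraper is just above the board. I'll lower the last few mm slowly until contact.

Emit:
{"name": "jog_arm", "arguments": {
  "increments": [
    {"slide": [0,0,1],"roll": 0,"gripper": 0.1},
    {"slide": [0,0,1],"roll": 0,"gripper": 0.1},
    {"slide": [0,0,2],"roll": 0,"gripper": 0.1},
    {"slide": [0,0,2],"roll": 0,"gripper": 0.1},
    {"slide": [0,0,3],"roll": 0,"gripper": 0.1},
    {"slide": [0,0,3],"roll": 0,"gripper": 0.1},
    {"slide": [0,0,3],"roll": 0,"gripper": 0.1},
    {"slide": [0,0,3],"roll": 0,"gripper": 0.1},
    {"slide": [0,0,3],"roll": 0,"gripper": 0.1},
    {"slide": [0,0,3],"roll": 0,"gripper": 0.1}
  ]
}}

```text
clock: 15.9
position: [0.6109, 0.1323, 0.0335]
ee_rot: [2.221, 2.221, 0.0]
force: [-3.2, -1.8, 6.2]
width: 0.247
```

Contact at 6 N. Release with a limited opening so the fingers stay clear inside the trough.

Emit:
{"name": "jog_arm", "arguments": {
  "increments": [
    {"slide": [0,0,0],"roll": 0,"gripper": 0.26},
    {"slide": [0,0,0],"roll": 0,"gripper": 0.3},
    {"slide": [0,0,0],"roll": 0,"gripper": 0.36},
    {"slide": [0,0,0],"roll": 0,"gripper": 0.42},
    {"slide": [0,0,0],"roll": 0,"gripper": 0.42},
    {"slide": [0,0,0],"roll": 0,"gripper": 0.42},
    {"slide": [0,0,-5],"roll": 0,"gripper": 0.42},
    {"slide": [0,0,-20],"roll": 0,"gripper": 0.42},
    {"slide": [0,0,-45],"roll": 0,"gripper": 0.42},
    {"slide": [0,0,-75],"roll": 0,"gripper": 0.42}
  ]
}}

```text
clock: 16.73
position: [0.6096, 0.1319, 0.1074]
ee_rot: [-2.22, -2.22, 0.004]
force: [0.9, 0.2, 1.0]
width: 0.421
```

Emit:
{"name": "jog_arm", "arguments": {
  "increments": [
    {"slide": [0,-10,-40],"roll": 0,"gripper": 0.42},
    {"slide": [0,-30,-75],"roll": 0,"gripper": 0.42},
    {"slide": [0,-60,-110],"roll": 0,"gripper": 0.42},
    {"slide": [0,-90,-140],"roll": 0,"gripper": 0.42},
    {"slide": [0,-120,-160],"roll": 0,"gripper": 0.42},
    {"slide": [0,-150,-170],"roll": 0,"gripper": 0.42},
    {"slide": [0,-180,-180],"roll": 0,"gripper": 0.42},
    {"slide": [0,-210,-180],"roll": 0,"gripper": 0.42},
    {"slide": [0,-220,-180],"roll": 0,"gripper": 0.42},
    {"slide": [0,-220,-180],"roll": 0,"gripper": 0.42}
  ]
}}

```text
clock: 17.57
position: [0.3887, 0.1323, 0.2884]
ee_rot: [2.218, 2.221, -0.001]
force: [0.5, -0.3, 0.6]
width: 0.418
```

```bash
python3 look.py n1 side 190 120 400 320;cp last.npz s.npz; python3 look.py n2 top 160 120 400 300; python3 - <<'E'
from h import *
for f in('s.npz','last.npz'):
  im=dict(np.load(f));X=pts(im)
  m=(abs(X[...,0]-.611)<.04)&(X[...,1]>-.045)&(X[...,1]<.205)&(X[...,2]>.036)&(X[...,2]<.065)
  Q=X[m]
  for y in np.arange(-.09,.23,.02):
    g=Q[abs(Q[:,1]-y)<.01]
    if len(g)>2:print(y.round(3),len(g),np.median(g,0).round(4),g.min(0).round(3),g.max(0).round(3))
E
```

```text
17.5667 [0.3887 0.1323 0.2884] [ 0.5 -0.3  0.6] 38.5
17.6167 [0.3905 0.1321 0.2883] [ 0.9 -0.   0. ] 38.5
-0.03 20 [ 0.6112 -0.0273  0.0423] [ 0.599 -0.031  0.037] [ 0.625 -0.021  0.046]
-0.01 37 [ 0.612  -0.0114  0.0417] [ 0.599 -0.02   0.037] [ 0.641 -0.     0.047]
0.01 40 [0.6104 0.0087 0.0427] [0.599 0.    0.037] [0.622 0.02  0.047]
0.03 36 [0.6102 0.0289 0.0418] [0.601 0.02  0.038] [0.62  0.04  0.046]
0.05 35 [0.61   0.0479 0.0422] [0.6   0.04  0.038] [0.621 0.057 0.045]
0.07 34 [0.6059 0.0701 0.0474] [0.594 0.06  0.037] [0.622 0.079 0.053]
0.09 43 [0.6054 0.0888 0.0487] [0.584 0.081 0.036] [0.639 0.099 0.055]
0.11 44 [0.6057 0.1102 0.0522] [0.594 0.101 0.037] [0.642 0.12  0.056]
0.13 54 [0.604  0.1284 0.0514] [0.582 0.12  0.036] [0.619 0.14  0.059]
0.15 51 [0.6045 0.1504 0.0504] [0.597 0.14  0.036] [0.647 0.16  0.058]
0.17 50 [0.6041 0.1699 0.0507] [0.598 0.161 0.037] [0.641 0.18  0.057]
0.19 26 [0.607  0.1826 0.0496] [0.6   0.18  0.042] [0.616 0.187 0.057]
-0.03 29 [ 0.6154 -0.0275  0.0413] [ 0.595 -0.039  0.036] [ 0.65  -0.02   0.053]
-0.01 38 [ 0.6139 -0.0091  0.0403] [ 0.602 -0.018  0.036] [ 0.633 -0.     0.049]
0.01 43 [0.6116 0.0105 0.0414] [0.575 0.002 0.036] [0.646 0.02  0.049]
0.03 41 [0.6152 0.0287 0.0405] [0.592 0.02  0.036] [0.639 0.04  0.049]
0.05 41 [0.6109 0.048  0.0427] [0.573 0.04  0.036] [0.633 0.058 0.052]
0.07 41 [0.6087 0.0706 0.0444] [0.574 0.06  0.036] [0.645 0.079 0.063]
0.09 40 [0.6101 0.0898 0.047 ] [0.584 0.081 0.036] [0.649 0.099 0.059]
0.11 40 [0.6089 0.1102 0.0485] [0.572 0.101 0.037] [0.646 0.12  0.058]
0.13 42 [0.6065 0.1292 0.0492] [0.575 0.121 0.037] [0.618 0.14  0.061]
0.15 31 [0.6086 0.149  0.0467] [0.573 0.14  0.037] [0.641 0.16  0.058]
0.17 30 [0.611  0.1666 0.0479] [0.601 0.16  0.037] [0.636 0.178 0.057]
0.19 3 [0.6335 0.1908 0.0393] [0.62  0.182 0.037] [0.634 0.198 0.04 ]
```

View pics/n1.png

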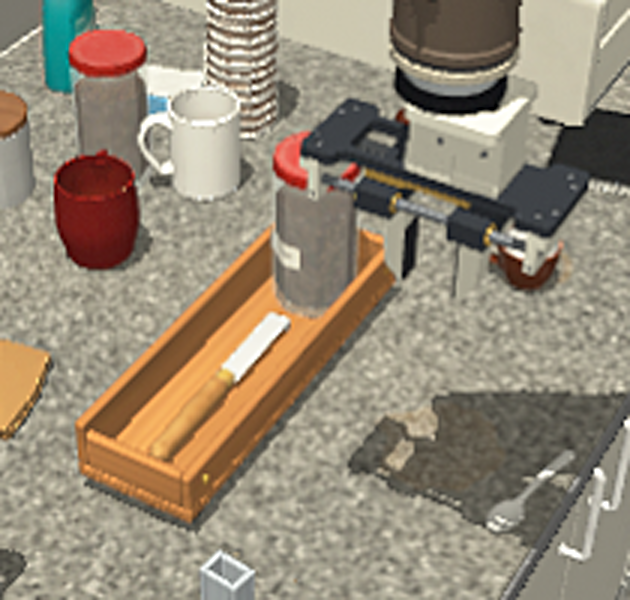

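View pics/n2.png

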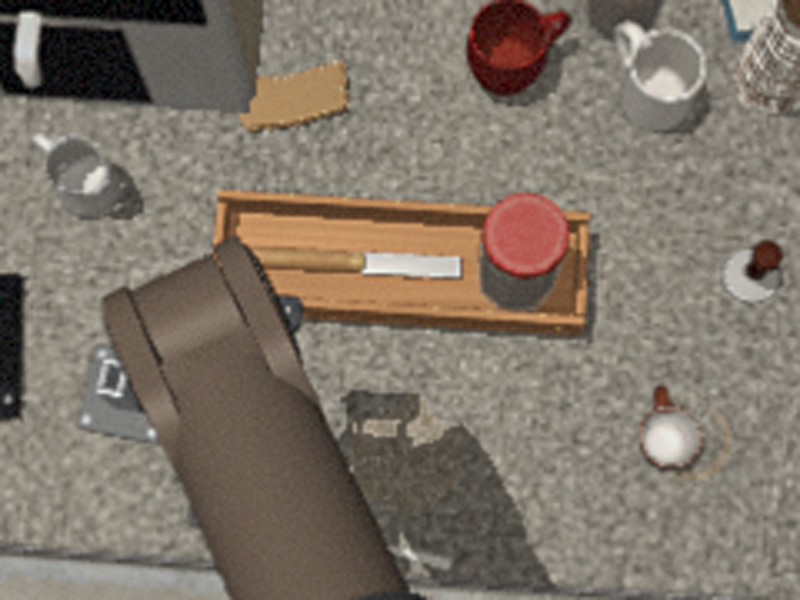

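The scraper lies flat on the shelf board: blade tip at about (285,320) and handle end at (160,450) in the side view, clear of the jar. The jar, cup, tamper and jug are standing, and the gripper is clear. Handing in.

```bash
python3 -c "
from h import *
print(arm.sign_off())"
```

```text
the job is handed in; nothing more can be done
None
```

I drew the scraper out of the stand, laid it flat on the bare counter by pivoting it on its tip, and let go. I then picked it up again at its balance point, lifted it over the front lip and lowered it onto the shelf board until it touched (6 N) before releasing it. I handed the job in at about 17.6 s.

**Scraper:** the last images show it lying flat and level behind the lip, spanning y ≈ -0.03 to 0.19 m at x ≈ 0.61 m. That leaves about 15–20 mm to the jar and about the same to the left end.

**Bystanders:** the jar, espresso cup, tamper and milk jug are standing. I checked them by eye in the pictures and did not re-measure their positions.

**Forces:** the readings after each move stayed below 8 N in total.

**Release on the counter:** when I first let go, the handle end was still up to about 1 cm above the counter and settled from there. I worked that height out from the geometry and did not measure it.

No check failed or disagreed.

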